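# Tuck the straightedge under the record board's flap and hold it flat

## Robot

A 7-joint arm with a two-finger parallel gripper is mounted at the origin on the work surface. World frame = base frame: x ahead of the robot, y to its left, z up, the work surface at z = 0. Lengths are in m, angles in rad, forces in N, time in s.
With the tool pointing down it reaches from about 0.425 to 0.95 m from the base axis. Payload 4.7 kg.
Tool frame: the origin (TCP) lies between the finger pads; the fingertips stand 25 mm ahead of it and the grasp point (between the pads) lies 6 mm ahead of it; x points along the fingers, z is the direction in which the jaws open and shut, and the axes are right-handed (so a half turn about x gives the same grasp; the last joint's range is limited). The gripper opens to 85 mm and grips with 20 to 120 N. Pads are 22 mm wide; open, the fingers measure 114 mm over their backs; the gripper's body (76 mm by 85 mm) begins 54 mm behind the grasp point. The pads swing forward as they close: fully open they stand 13 mm farther back than shut.
Start: joints at [1.131, 0.469, -0.049, 1.532, 0.024, 1.141, -0.082], TCP at [0.27, -0.619, 0.256] pointing down, gripper open.
Joint ranges: [-2.59, 2.59], [-0.33, 1.99], [-1.39, 1.29], [0.1, 2.45], [-1.04, 4.18], [0.21, 1.99], [-2.66, 2.66]. Speed limits (rad/s): [2.57, 2.57, 3.14, 3.14, 3.14, 3.14, 3.14].

## Interface

Orientations are given as a 3x3 rotation matrix whose columns are the frame's x, y, z axes.
In Python, from rig import * gives the robot as it stands. Calls block until the motion is done:
- movep(position, orientation): joint-space move of the TCP to a pose.
- move_l(position, attitude=None, feed=0.15, until_force=None): straight line of the TCP; attitude=None keeps the orientation; feed is the mean speed in m/s. With until_force (N) it stops when the force on the tool has changed by that much, and returns True; else False.
- move_joints(angles): joint-space move.
- command_gripper(opening, newtons=None): finger opening in m; newtons is the grip in N (None keeps the last); returns when the fingers have stopped.
- sleep(seconds).
- inverse_kinematics(position, orientation): joint angles nearest the present ones, or None.
- sense(): the state.
- camera(name): name is "scene" or "top" or "wrist"; returns (picture, depth): 480x640x3 uint8, red, green, blue; 480x640 float32, m along the optical axis (not along the pixel's ray), 0 where there is no reading.
- camera_params(name): a dict with "K" (3x3 intrinsics, pixels), "position" and "rotation" of the camera in the world; the wrist camera has in their place "tool_from_camera" (4x4, takes a point from camera to tool coordinates, whose origin is the TCP and whose axes are the tool frame's). Camera axes: x right, y down, z forward; pixel columns grow to the right and rows downward; lengths in m; the calibration is good to about 2 mm. The wrist camera is an equidistant fisheye: a pixel r from the principal point sees the ray r / f radians off the axis. A picture is of the moment at which its call begins: read the wrist's pose just before it. camera_params takes no time and is no camera call.
A pose or a line that the arm cannot do raises Unreachable and nothing moves.
- finish_job(): hands the job in, once; it reports no verdict.
The state is a dict: "time_s": time; "joint_pos": joint angles; "qd": joint speeds; "joint_efforts": joint torques, N m; "position": TCP position; "tcp_rot": TCP orientation; "wrist_force": force on the tool from outside, world axes, zero at the start; "ft_torque": the same for the moment, N m; "finger_gap": finger opening in m.
Only numpy, scipy, OpenCV 4.12 (cv2) and the standard library are available. Lean on these libraries where they do the work, as an engineer would, in place of code of your own. Each camera call takes 0.05 s, during which the arm holds its last target.

## Task

The tools are being counted and photographed: pick up the steel straightedge, tuck its plain front edge (the one far from the wooden rib) about 25 mm under the hinged flap of the plywood record board, square to it and with the whole length of that edge under the flap, without lifting the flap. Then press the straightedge firmly flat on the board and finish while still holding it pressed there for the picture; do not let go. Leave the hammer, tape roll and mug alone.

Things in the scene. Friction and masses are not known exactly. Their poses are not given: they have to be found in the camera images.
- board: plywood record board, fixed on the table, 190 (x) x 240 (y) x 15 mm. Origin: centre of its underside; top face at z = 15 mm. Its x axis points from its open near side to the far side, where the aluminium flap is hinged; the straightedge goes in along +x. Yaw within 0.3 rad of the robot's x axis. Below the hinge a rail closes the gap under the flap at x = 72 mm.
- lip (a point): middle of the resting flap's free lip: x = -5, y = 0, z = 24 mm in the board's frame (fixed to the board, axes as the board's). From here the flap covers 80 mm towards +x and is 200 mm long in y. Its underside is 9 mm above the board's top; only the first 10 mm, the lip, bends up, about 5 mm higher at its tip. Highest point 32 mm above the table.
- flap (a joint): hinge angle of the flap in rad: 0 lying down at rest (9 mm above the board), growing as its free edge lifts (0.08 rad is 6 mm at the edge). No spring: the flap (0.11 kg) lies by its own weight and lifts at a touch from below.
- plate: steel straightedge, about 0.22 kg: flat plate 90 (x) x 160 (y) x 4 mm with a dark wooden grip rib on top. Origin: centre of the plate's underside. Plain front edge at x = +45 mm. The rib is centred at x = -22, y = 0 mm, 14 mm thick in x, 110 mm long in y, z = 4 to 32 mm: grip it from above across its 14 mm. Sturdy. Starts flat on the table, yaw within 0.45 rad of the robot's x axis.
- corner_left (a point): left end of the straightedge's front edge, underside: x = 45, y = +80, z = 0 mm in the straightedge's frame
- corner_right (a point): right end of the straightedge's front edge, underside: x = 45, y = -80, z = 0 mm in the straightedge's frame
- hammer: loose hammer with a wooden handle lying along x at the left-hand (+y) side of the table, bystander; origin on the table below about the middle of its length
- tape: roll of paper tape lying flat at the right-hand (-y) side, 90 mm across, 24 mm high, bystander; origin: centre of its underside
- mug: white mug standing beyond the work, in the middle, 76 mm across, 95 mm high, handle to +y at yaw 0, bystander; origin: centre of its underside

How it is judged:
On the way, in this order (a step that is already met when the one before it is completed fails the run):
1. the straightedge is lifted off the table (height (world z) of plate above 0.02 m), for 0.2 s.
2. the whole front edge is under the flap, with the flap down (x of corner_left in the frame of board between 0.008 and 0.038 m and x of corner_right in the frame of board between 0.008 and 0.038 m and y of corner_left in the frame of board below 0.102 m and y of corner_right in the frame of board above -0.102 m and value of joint flap below 0.08 rad), for 0.2 s.
At the end, for the whole second after the job is handed in: Both front corners lie 13 to 43 mm in from the flap's lip and within 102 mm of its middle; the plate is flat on the board (corners within 4 mm of it, 0.035 rad), the flap down (under 0.03 rad), and the gripper still holds the plate, pressing it on the board with over 6 N, at rest (x of corner_left in the frame of board between 0.008 and 0.038 m and x of corner_right in the frame of board between 0.008 and 0.038 m and z of corner_left in the frame of board between 0.011 and 0.0175 m and z of corner_right in the frame of board between 0.011 and 0.0175 m and y of corner_left in the frame of board below 0.102 m and y of corner_right in the frame of board above -0.102 m and angle between the z axis of plate and the z axis of board, either way round below 0.035 rad and value of joint flap below 0.03 rad and contact force between plate and board above 6 N and contact force between the fingers and plate above 3 N and linear speed of plate below 0.01 m/s); the arm keeps its last pose, push and grip.
It fails at once if the flap is lifted (its edge by more than about 6 mm) (value of joint flap above 0.08 rad).
It fails at once if the hammer is disturbed (moved more than 30 mm) (distance of hammer from where it was at the start of the episode above 0.03 m).
It fails at once if the tape is disturbed (moved more than 30 mm) (distance of tape from where it was at the start of the episode above 0.03 m).
It fails at once if the mug is disturbed (moved more than 30 mm) (distance of mug from where it was at the start of the episode above 0.03 m).
It also fails if it takes over 40 s, if anything falls off the work surface, if the arm or the gripper's body presses on something with over 40 N, if the wrist force passes 120 N, or if a joint passes its speed limit or range.

## Working session

There is one attempt and no reset: what is moved stays moved. The work goes in short steps, each a Python script; the robot and the scene stay as the last script left them, time stands still between calls to the robot, and variables do not carry over. Pictures are saved under pics/ and viewed, and the job is handed in when it is done.

```bash
mkdir -p pics; ls; python3 - <<'E'
from rig import *
import cv2, numpy as np
s=sense(); print(s)
for n in ("scene","top"):
    im,d=camera(n); cv2.imwrite(f"pics/{n}0.png",im[:,:,::-1]); np.savez(f"pics/{n}0.npz",im=im,d=d)
    print(n,camera_params(n))
print(camera_params("wrist"))
E
```

```text
pics
{'time_s': 0.0, 'joint_pos': array([ 1.13109752,  0.46948547, -0.0485828 ,  1.53368855,  0.02407609,
        1.14100564, -0.08225533]), 'qd': array([-0.00015057, -0.0010194 , -0.0002853 ,  0.00051428, -0.00058196,
        0.00136625, -0.00161893]), 'joint_efforts': array([-2.38299472e-04, -5.10316873e+01, -4.69725206e-02, -2.37720019e+01,
        1.05369760e-02,  7.45160272e-03,  3.85793557e-07]), 'position': array([ 0.26935234, -0.61834628,  0.25523392]), 'tcp_rot': array([[-8.51960056e-04,  9.16779984e-01,  3.99391706e-01],
       [ 1.81216148e-03,  3.99392610e-01, -9.16778195e-01],
       [-9.99997995e-01, -5.72961385e-05, -2.00161992e-03]]), 'wrist_force': array([ 0.19778855, -0.62465744,  0.16022562]), 'ft_torque': array([-0.0254447 ,  0.02948343, -0.00185783]), 'finger_gap': 0.08542870570803453}
scene {'K': array([[528.81214906,   0.        , 318.57202325],
       [  0.        , 528.81214906, 236.98108633],
       [  0.        ,   0.        ,   1.        ]]), 'position': array([ 1.08060627, -0.62009227,  1.1622826 ]), 'rotation': array([[ 0.79570567,  0.50353818, -0.336603
[... 308 characters left out ...]
928,  1.1249522 ]), 'rotation': array([[ 0.03892179, -0.97742418,  0.20767057],
       [-0.99923426, -0.03890328,  0.00417474],
       [ 0.00399857, -0.20767404, -0.97818991]])}
{'K': array([[371.64829954,   0.        , 323.99802629],
       [  0.        , 371.64829954, 232.60285166],
       [  0.        ,   0.        ,   1.        ]]), 'tool_from_camera': array([[ 6.60830489e-04, -2.96134619e-01,  9.55145984e-01,
        -1.18418117e-01],
       [ 5.99098165e-04, -9.55145904e-01, -2.96135009e-01,
         7.50218944e-02],
       [ 9.99999602e-01,  7.67921249e-04, -4.53775828e-04,
        -1.17496525e-03],
       [ 0.00000000e+00,  0.00000000e+00,  0.00000000e+00,
         1.00000000e+00]])}
```

View pics/scene0.png

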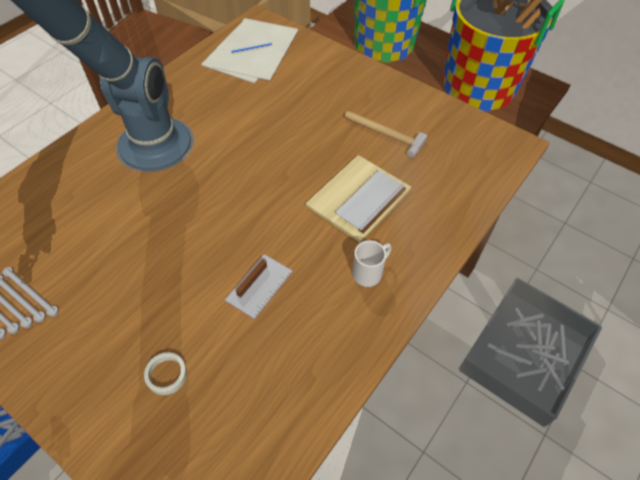

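View pics/top0.png

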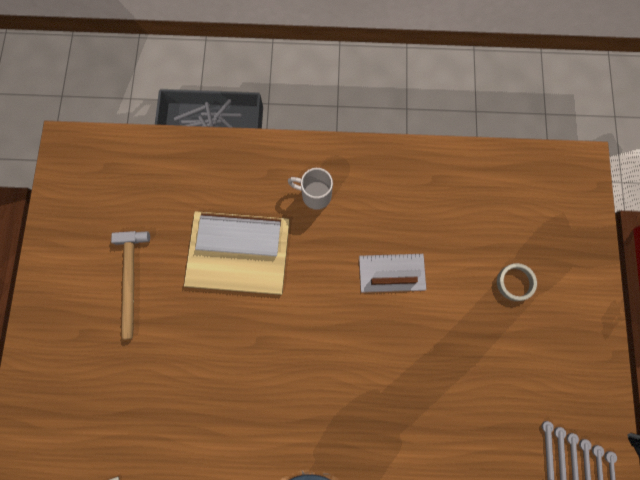

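The top view (up = +x, left = +y) shows the board around (237,253) with its flap on the upper half. The plate is at (392,273) with its rib at (394,281), the mug at (316,188), the hammer at (128,285) and the tape at (517,283). Next I'll zoom in and segment.

```bash
cat > h.py <<'E'
import numpy as np, cv2
from rig import *
def ray_plane(name,px,z):
    p=camera_params(name);K=p["K"];px=np.atleast_2d(np.asarray(px,float))
    d=np.c_[(px[:,0]-K[0,2])/K[0,0],(px[:,1]-K[1,2])/K[1,1],np.ones(len(px))]@p["rotation"].T
    return p["position"]+d*((z-p["position"][2])/d[:,2])[:,None]
def pix(name,P):
    p=camera_params(name);q=(np.atleast_2d(P)-p["position"])@p["rotation"];q=q@p["K"].T
    return q[:,:2]/q[:,2:]
E
python3 - <<'E'
from h import *
f=np.load("pics/top0.npz");im=f["im"];d=f["d"]
hsv=cv2.cvtColor(im,cv2.COLOR_RGB2HSV)
for x,y in [(237,270),(238,237),(370,268),(394,281),(300,350)]: print((x,y),im[y,x],hsv[y,x],d[y,x])
a=cv2.resize(im[200:310,175:300],None,fx=3.2,fy=3.2,interpolation=cv2.INTER_CUBIC)
b=cv2.resize(im[240:305,345:440],None,fx=4,fy=4,interpolation=cv2.INTER_CUBIC)
H=max(a.shape[0],b.shape[0]);c=np.zeros((H,a.shape[1]+b.shape[1],3),np.uint8);c[:a.shape[0],:a.shape[1]]=a;c[:b.shape[0],a.shape[1]:]=b
print(c.shape);cv2.imwrite("pics/zoom0.png",c[:,:,::-1])
E
```

```text
(237, 270) [218 196 137] [ 22  95 218] 1.1227436
(238, 237) [178 173 177] [156   7 178] 1.1262834
(370, 268) [168 161 164] [167  11 168] 1.1332695
(394, 281) [93 54 33] [ 11 165  93] 1.1011631
(300, 350) [126  82  46] [ 14 162 126] 1.0986505
(352, 780, 3)
```

View pics/zoom0.png

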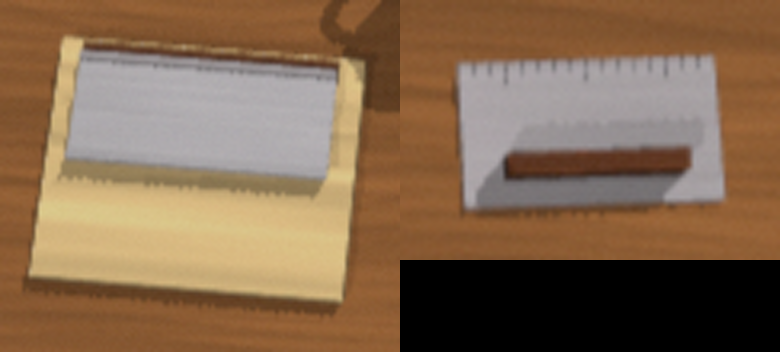

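The zoom shows clean outlines. The plate's tick marks and front edge are at the top (+x side), and the rib is nearer the robot. The flap lip is at zoom row ~165, with its shadow below. Now to fit outlines in metric planes.

```bash
cat >> h.py <<'E'
def big(mask):
    n,l,st,_=cv2.connectedComponentsWithStats(mask.astype(np.uint8)); return (l==1+np.argmax(st[1:,4])).astype(np.uint8)
def rect(name,mask,z):
    c=max(cv2.findContours(mask,cv2.RETR_EXTERNAL,cv2.CHAIN_APPROX_NONE)[0],key=cv2.contourArea)[:,0]
    P=ray_plane(name,c,z)[:,:2]
    r=cv2.minAreaRect((P*1000).astype(np.float32)); return r,P
def roi(m,x0,x1,y0,y1):
    o=np.zeros_like(m);o[y0:y1,x0:x1]=m[y0:y1,x0:x1];return o
E
python3 - <<'E'
from h import *
f=np.load("pics/top0.npz");im=f["im"];d=f["d"]
hsv=cv2.cvtColor(im,cv2.COLOR_RGB2HSV).astype(int);H,S,V=[hsv[:,:,i] for i in range(3)]
yel=(H>16)&(H<32)&(S>40)&(S<145)&(V>100); gray=(S<50)&(V>60)
pl=big(cv2.morphologyEx(roi(gray,345,440,245,300).astype(np.uint8),cv2.MORPH_CLOSE,np.ones((9,9))))
rb=big(roi((H<16)&(S>120)&(V<110),368,420,270,290)&(pl>0))
bd=big(cv2.morphologyEx((roi(yel,175,300,205,300)|roi(gray,175,300,205,300)).astype(np.uint8),cv2.MORPH_CLOSE,np.ones((5,5))))
fl=big(roi(gray&(V>120),185,290,210,265))
def show(n,m,z):
    r,P=rect("top",m,z);b=cv2.boxPoints(r);print(n,np.round(r[0],1),np.round(r[1],1),round(r[2],2),b.round(0).tolist())
show("plate",pl,0.004);show("rib",rb,0.032);show("board",bd,0.015);show("flap",fl,0.026)
o=im.copy()
for m,c in((pl,(255,0,0)),(rb,(0,255,0)),(bd,(0,0,255)),(fl,(255,0,255))):
    cv2.drawContours(o,cv2.findContours(m,0,1)[0],-1,c,1)
cv2.imwrite("pics/seg0.png",cv2.resize(o[195:310,175:440],None,fx=3,fy=3,interpolation=0)[:,:,::-1])
E
```

```text
plate [ 574.8 -180.3] [ 90.5 159.6] 3.9 [[524.0, -104.0], [535.0, -263.0], [625.0, -257.0], [615.0, -98.0]]
rib [ 551.3 -180.8] [ 12.5 106.5] 4.48 [[541.0, -128.0], [549.0, -234.0], [562.0, -233.0], [553.0, -127.0]]
board [609.2 203.9] [241.4 191.7] 87.63 [[508.0, 87.0], [700.0, 79.0], [710.0, 321.0], [518.0, 328.0]]
flap [648.6 203.4] [201.   87.2] 87.61 [[601.0, 105.0], [688.0, 101.0], [696.0, 302.0], [609.0, 306.0]]
```

View pics/seg0.png

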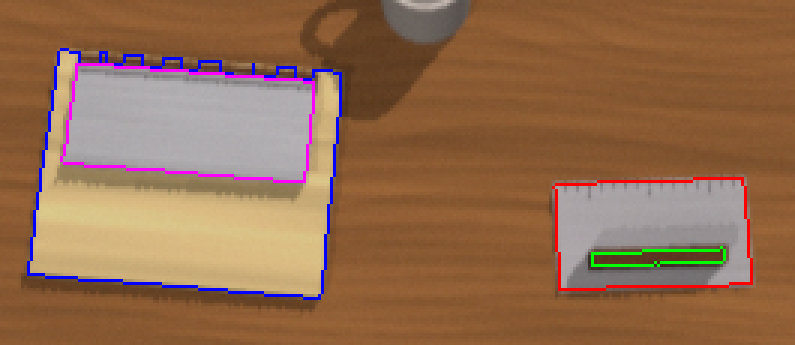

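The measured sizes match the given ones:

| Object | Size (mm) | Centre (mm) | Yaw (rad) | Check |
|---|---|---|---|---|
| Plate | 90.5 x 159.6 | (575, -180) | +0.068 | Rib lies 23 mm behind the centre |
| Board | 191.7 x 241.4 | (609, 204) | -0.041 | Lip at x ≈ 604, as expected |

Next is the grasp.

```bash
cat >> h.py <<'E'
def R(yaw,s=1):
    z=s*np.array([np.cos(yaw),np.sin(yaw),0]);x=np.array([0,0,-1.]);return np.c_[x,np.cross(z,x),z]
def st(): 
    s=sense();print("t%.2f"%s["time_s"],s["position"].round(4),"F",s["wrist_force"].round(1),"gap",round(s["finger_gap"],4));return s
E
python3 - <<'E'
from h import *
py=0.070; g=np.array([0.552,-0.181,0.20])
for s in(1,-1):
    for nm,p,y in(("pick",g,py),("pick low",[g[0],g[1],.033],py),("place",[0.575,0.205,0.05],-0.041)):
        q=inverse_kinematics(np.array(p),R(y,s));print(s,nm,None if q is None else np.round(q,2))
E
```

```text
1 pick [ 0.65  0.42 -0.52  1.8   0.25  0.98  0.09]
1 pick low [ 0.57  0.64 -0.44  1.91  0.42  0.68 -0.05]
1 place [ 0.06  0.71 -0.67  1.83  0.59  0.81 -0.95]
-1 pick [-0.53  0.6   1.12  1.87 -0.61  1.07 -2.24]
-1 pick low [ 0.09  0.6   0.2   1.94 -0.2   0.61 -2.65]
-1 place [ 0.35  0.98 -1.19  1.81  1.03  1.12  1.88]
```

```bash
python3 - <<'E'
from h import *
py=0.070; g=np.array([0.552,-0.181,0.15])
movep(g,R(py)); command_gripper(0.05,60); st()
im,d=camera("wrist"); cv2.imwrite("pics/w1.png",im[:,:,::-1])
E
```

```text
t2.47 [ 0.552  -0.1812  0.15  ] F [ 0.4 -0.2  0.2] gap 0.0504
```

View pics/w1.png

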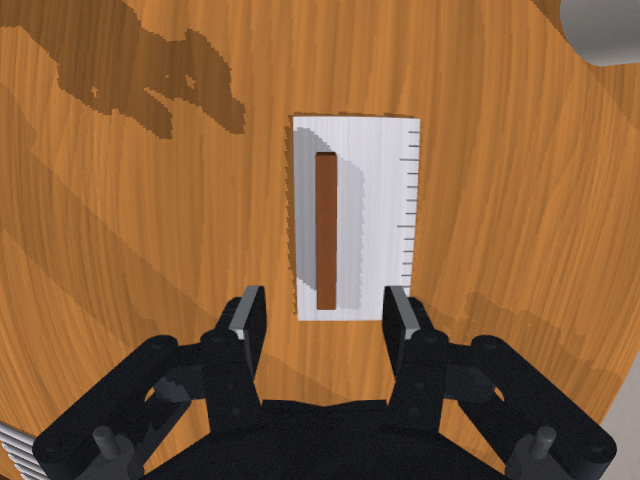

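The wrist view shows the jaws centred at column ~325. The rib is at column 326 and parallel to the pads, so the grasp is well aligned. I'll descend and grip.

```bash
python3 - <<'E'
from h import *
py=0.070
print(move_l([0.552,-0.181,0.034],feed=0.1,until_force=8)); st()
command_gripper(0.0,80); st()
move_l([0.552,-0.181,0.14],feed=0.12); st()
im,d=camera("wrist"); cv2.imwrite("pics/w2.png",im[:,:,::-1])
E
```

```text
False
t3.83 [ 0.5526 -0.1811  0.0347] F [-0.5  0.1 -0.4] gap 0.0499
t4.25 [ 0.5525 -0.1811  0.0347] F [-0.4 -0.1  5.5] gap 0.0123
t5.28 [ 0.5513 -0.1809  0.1391] F [-0.2 -0.4 -2.5] gap 0.0124
```

View pics/w2.png

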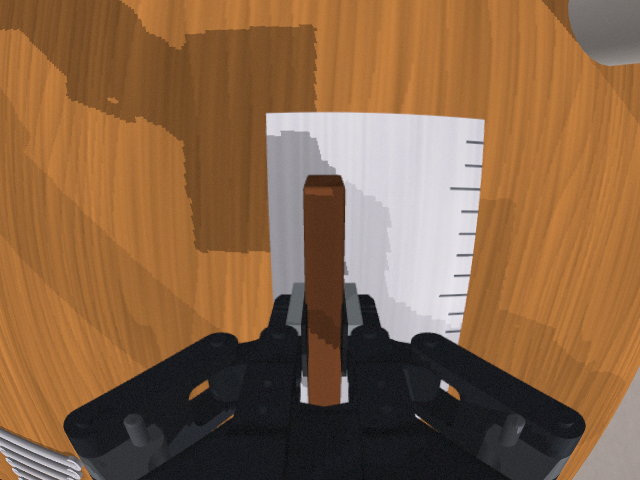

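The rib is centred between the pads and the plate is lifted: weight 2.5 N, gap 12.4 mm. Next I'll carry it over the near half of the board, then check tilt and position.

```bash
cat >> h.py <<'E'
C=np.array([0.609,0.204]);BY=-0.041
def b2w(x,y): 
    c,s=np.cos(BY),np.sin(BY);return C+np.array([c*x-s*y,s*x+c*y])
E
python3 - <<'E'
from h import *
p=b2w(-0.090,0)
movep([*p,0.14],R(BY)); 
move_l([*p,0.075],feed=0.12); s=st()
im,d=camera("wrist"); cv2.imwrite("pics/w3.png",im[:,:,::-1]); np.savez("pics/w3.npz",im=im,d=d,p=s["position"],R=s["tcp_rot"])
im,d=camera("top"); cv2.imwrite("pics/t3.png",cv2.resize(im[190:330,160:320],None,fx=4,fy=4)[:,:,::-1]); np.savez("pics/t3.npz",im=im,d=d)
im,d=camera("scene"); cv2.imwrite("pics/s3.png",cv2.resize(im[130:280,270:450],None,fx=4,fy=4)[:,:,::-1]); np.savez("pics/s3.npz",im=im,d=d)
E
```

```text
t7.47 [0.5196 0.2078 0.0754] F [ 1. -0. -2.] gap 0.0124
```

View pics/w3.png

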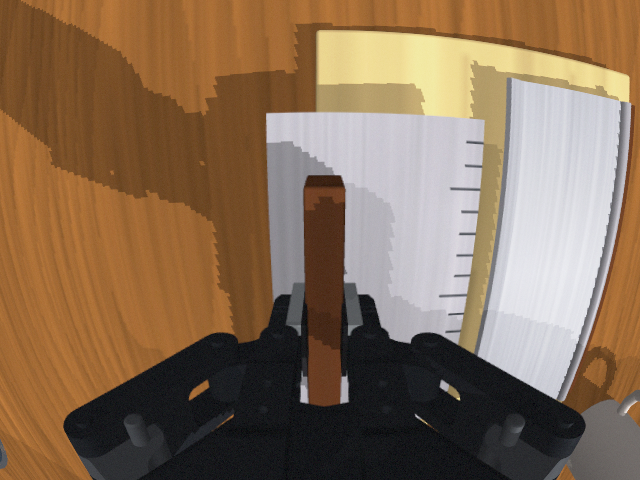

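View pics/t3.png

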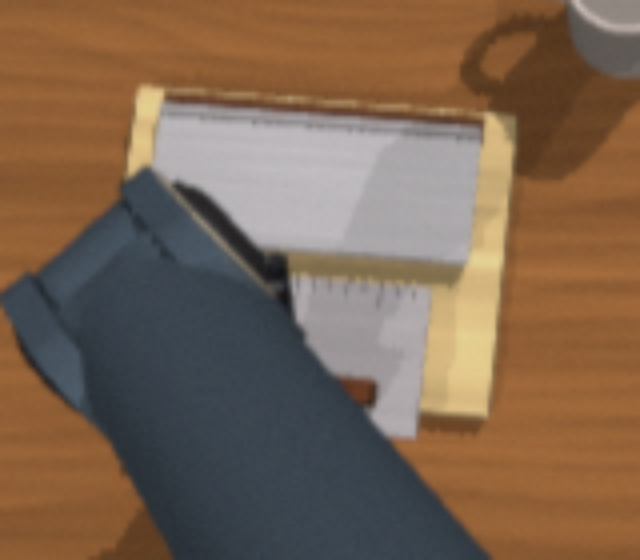

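View pics/s3.png

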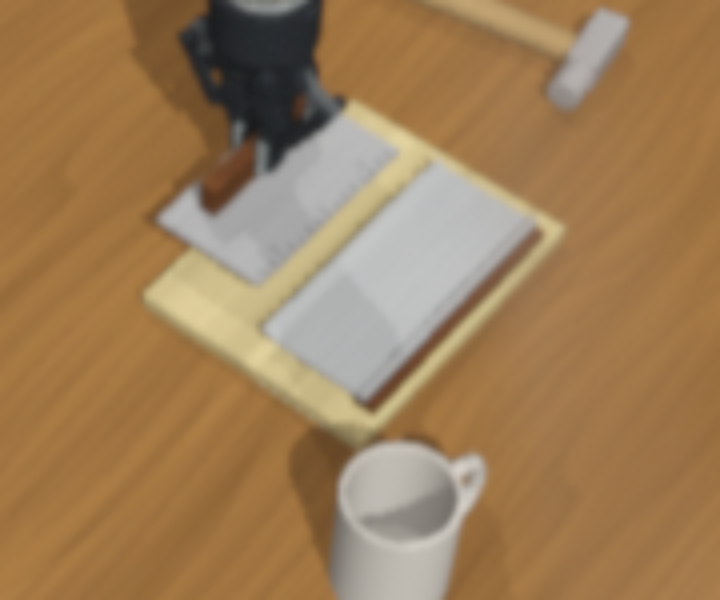

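The plate is held square in front of the flap. In the wrist view its front edge runs from (484,120) to (462,340) and the lip runs from (510,80) to (478,340). In the scene view, plate edge and lip are parallel. I'll measure tilt and squareness from wrist depth.

```bash
cat >> h.py <<'E'
def wpts(px,d,p,Rt):
    c=camera_params("wrist");K=c["K"];T=c["tool_from_camera"];px=np.asarray(px)
    u=(px[:,0]-K[0,2])/K[0,0];v=(px[:,1]-K[1,2])/K[1,1];r=np.hypot(u,v)+1e-12
    k=np.tan(r)/r; z=d[px[:,1],px[:,0]]
    P=np.c_[u*k*z,v*k*z,z]; return (P@T[:3,:3].T+T[:3,3])@Rt.T+p
E
python3 - <<'E'
from h import *
f=np.load("pics/w3.npz");im,d,p,Rt=[f[k] for k in("im","d","p","R")]
def b(P): 
    c,s=np.cos(BY),np.sin(BY);q=P.copy();q[:,:2]=(P[:,:2]-C)@np.array([[c,-s],[s,c]]);return q
def patch(x0,x1,y0,y1,n):
    xs,ys=np.meshgrid(range(x0,x1,2),range(y0,y1,2));px=np.c_[xs.ravel(),ys.ravel()];px=px[d[px[:,1],px[:,0]]>0];P=b(wpts(px,d,p,Rt))
    A=np.c_[P[:,:2],np.ones(len(P))];k,res,_,_=np.linalg.lstsq(A,P[:,2],rcond=None)
    print(n,"mean",P.mean(0).round(4),"slopes",k[:2].round(4),"rms",np.std(P[:,2]-A@k).round(5))
patch(380,450,130,300,"plate");patch(520,580,100,300,"flap");patch(330,460,45,80,"board");patch(100,200,200,300,"table")
hsv=cv2.cvtColor(im,cv2.COLOR_RGB2HSV)
# front edge: per row, last plate pixel (height step along the row), and the lip
for row in (140,180,220,260,300):
    px=np.c_[np.arange(400,560),np.full(160,row)];P=b(wpts(px,d,p,Rt))
    j=np.argmax(P[:,2]-0<P[20,2]-0.008) ; l=j+np.argmax(P[j:,2]>0.02)
    print(row,"edge px",400+j-1,P[j-1].round(4),"lip px",400+l,P[l].round(4))
E
```

```text
plate mean [-0.0522  0.038   0.0454] slopes [-0.0027  0.0009] rms 0.00062
flap mean [0.0282 0.0423 0.0277] slopes [-0.0026 -0.0001] rms 0.00064
board mean [-0.0569  0.1064  0.0158] slopes [-0.0009 -0.001 ] rms 0.0007
table mean [-0.1959  0.006   0.001 ] slopes [-0.0008  0.0015] rms 0.00061
140 edge px 482 [-0.0246  0.0714  0.0466] lip px 505 [-0.0042  0.0717  0.0288]
180 edge px 480 [-0.0239  0.0542  0.0458] lip px 502 [-0.0056  0.0526  0.0315]
220 edge px 476 [-0.0241  0.0365  0.046 ] lip px 498 [-0.0052  0.0326  0.0309]
260 edge px 471 [-0.0239  0.0177  0.0456] lip px 492 [-0.0056  0.0118  0.0313]
300 edge px 465 [-0.0238 -0.0027  0.0455] lip px 485 [-0.0053 -0.0112  0.0305]
```

Everything agrees: the lip measures at board x = -5 mm and z ≈ 30 mm, the plate edge is parallel to it at x = -24 mm, and plate tilt is under 0.003 rad. Now I'll touch the board, rise about 2 mm and slide in.

```bash
python3 - <<'E'
from h import *
p=b2w(-0.090,0)
print(move_l([*p,0.056],feed=0.05,until_force=8)); st()
print(move_l([*p,0.045],feed=0.015,until_force=4)); s=st(); z0=s["position"][2]
print(move_l([*p,z0+0.002],feed=0.02)); s=st(); 
np.save("pics/z0.npy",z0)
if abs(z0-0.0495)<0.002:
    print(move_l([*b2w(-0.046,0),z0+0.0022],feed=0.04,until_force=5)); st()
im,d=camera("wrist"); cv2.imwrite("pics/w4.png",im[:,:,::-1]); s=sense(); np.savez("pics/w4.npz",im=im,d=d,p=s["position"],R=s["tcp_rot"])
E
```

```text
False
t8.16 [0.5189 0.2077 0.0556] F [-0.4 -0.5 -1.8] gap 0.0123
True
t8.66 [0.5192 0.2077 0.0498] F [ 0.1 -0.1  4.7] gap 0.0124
False
t8.97 [0.5189 0.2076 0.0516] F [-1.  -0.  -1.9] gap 0.0124
False
t10.22 [0.5627 0.2059 0.0519] F [ 0.3  0.5 -1.3] gap 0.0123
```

View pics/w4.png

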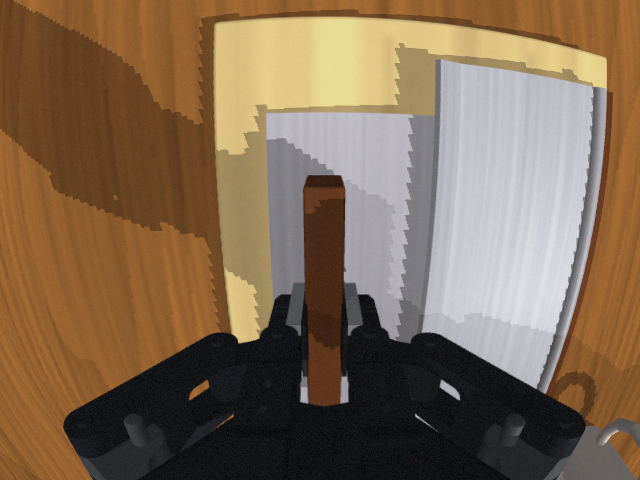

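The plate's front edge is hidden under the flap. The lip runs from (438,60) to (425,330), the plate's left edge is at row 113, and the flap is still lying down. Now I'll press.

```bash
python3 - <<'E'
from h import *
command_gripper(0.0,100)
s=st(); x,y,_=s["position"]
t=b2w(-0.046,0)
print(move_l([*t,0.035],feed=0.012,until_force=22)); st()
sleep(0.6); s=st()
im,d=camera("wrist"); cv2.imwrite("pics/w5.png",im[:,:,::-1]); np.savez("pics/w5.npz",im=im,d=d,p=s["position"],R=s["tcp_rot"])
im,d2=camera("scene"); cv2.imwrite("pics/s5.png",cv2.resize(im[130:280,270:450],None,fx=4,fy=4)[:,:,::-1])
p,Rt=s["position"],s["tcp_rot"]
def b(P): 
    c,sn=np.cos(BY),np.sin(BY);q=P.copy();q[:,:2]=(P[:,:2]-C)@np.array([[c,-sn],[sn,c]]);return q
def patch(x0,x1,y0,y1,n):
    xs,ys=np.meshgrid(range(x0,x1,2),range(y0,y1,2));px=np.c_[xs.ravel(),ys.ravel()];px=px[d[px[:,1],px[:,0]]>0];P=b(wpts(px,d,p,Rt))
    A=np.c_[P[:,:2],np.ones(len(P))];k=np.linalg.lstsq(A,P[:,2],rcond=None)[0]
    print(n,"mean",P.mean(0).round(4),"slopes",k[:2].round(4),"rms",np.std(P[:,2]-A@k).round(5))
patch(350,420,120,280,"plate");patch(460,540,100,300,"flap");patch(330,420,30,80,"board")
for col in (275,300,350,400):
    px=np.c_[np.full(60,col),np.arange(90,150)];P=b(wpts(px,d,p,Rt)); j=np.argmax(P[:,2]>0.0178); print(col,90+j,P[j].round(4))
for row in (140,200,260):
    px=np.c_[np.arange(230,310),np.full(80,row)];P=b(wpts(px,d,p,Rt)); j=np.argmax(P[:,2]>0.0178); print("rear edge",row,230+j,P[j].round(4))
E
```

```text
t10.48 [0.5629 0.2059 0.052 ] F [-0.1 -0.4 -1.8] gap 0.0119
True
t11.07 [0.5631 0.2059 0.0498] F [-0.1 -0.5  4.2] gap 0.0118
t11.68 [0.5631 0.206  0.0498] F [-1.6 -0.4  6.2] gap 0.012
plate mean [-0.0221  0.0444  0.0198] slopes [-0.0015  0.0006] rms 0.00061
flap mean [0.0269 0.0468 0.0277] slopes [-0.0032 -0.0001] rms 0.00062
board mean [-0.0268  0.1047  0.0158] slopes [0.0021 0.0047] rms 0.00067
275 113 [-0.0662  0.0798  0.0205]
300 113 [-0.0564  0.0796  0.0208]
350 113 [-0.0368  0.0796  0.0196]
400 114 [-0.0169  0.0798  0.0204]
rear edge 140 267 [-0.0695  0.0692  0.0214]
rear edge 200 269 [-0.0697  0.0443  0.0189]
rear edge 260 271 [-0.0699  0.0179  0.0194]
```

View pics/s5.png

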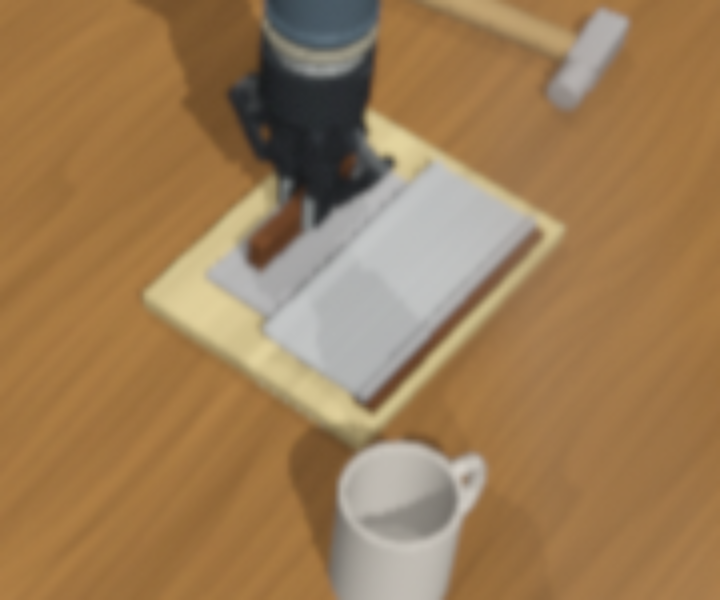

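View pics/w5.png

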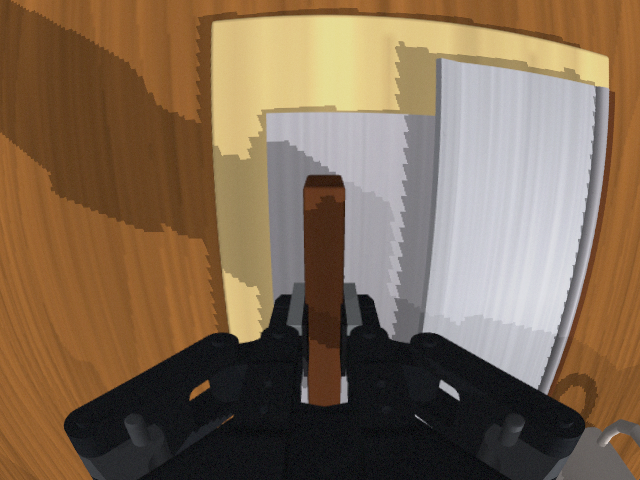

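Position is good. The rear edge at board x = -70 puts the front edge at +20 mm (25 mm past the lip). The corner is at y = +80, and flap height and slope are unchanged from rest. The press settled at only 6-8 N, so I'll increase it in small steps.

```bash
python3 - <<'E'
from h import *
t=b2w(-0.046,0); z=0.0490
for i in range(12):
    move_l([*t,z],feed=0.01); sleep(0.3); print("cmd %.4f"%z,end=" "); s=st()
    if s["wrist_force"][2]>18: break
    z-=0.0005
sleep(0.5); st()
E
```

```text
cmd 0.0490 t12.33 [0.5631 0.2059 0.0498] F [-2.1 -1.7  6.2] gap 0.0118
cmd 0.0485 t12.88 [0.5631 0.2059 0.0498] F [-3.2 -2.6  9.8] gap 0.0118
cmd 0.0480 t13.43 [0.5631 0.206  0.0498] F [-3.6 -3.1 12.4] gap 0.0119
cmd 0.0475 t13.98 [0.5631 0.2059 0.0498] F [-5.1 -3.3 15.8] gap 0.012
cmd 0.0470 t14.53 [0.5631 0.206  0.0498] F [-7.3 -4.2 19.5] gap 0.0118
t15.03 [0.5631 0.2059 0.0497] F [-6.5 -4.4 20.3] gap 0.0117
```

About 20 N and steady. One last check of flatness, flap and bystanders before handing in.

```bash
python3 - <<'E'
from h import *
s=st(); im,d=camera("wrist"); p,Rt=s["position"],s["tcp_rot"]
def b(P): 
    c,sn=np.cos(BY),np.sin(BY);q=P.copy();q[:,:2]=(P[:,:2]-C)@np.array([[c,-sn],[sn,c]]);return q
def patch(x0,x1,y0,y1,n):
    xs,ys=np.meshgrid(range(x0,x1,2),range(y0,y1,2));px=np.c_[xs.ravel(),ys.ravel()];px=px[d[px[:,1],px[:,0]]>0];P=b(wpts(px,d,p,Rt))
    A=np.c_[P[:,:2],np.ones(len(P))];k=np.linalg.lstsq(A,P[:,2],rcond=None)[0]
    print(n,P.mean(0).round(4),k[:2].round(4))
patch(350,420,120,280,"plate");patch(460,540,100,300,"flap")
for row in (140,200,260):
    px=np.c_[np.arange(230,310),np.full(80,row)];P=b(wpts(px,d,p,Rt)); j=np.argmax(P[:,2]>0.0178); print("rear edge",row,P[j].round(4))
im,_=camera("top"); a=np.load("pics/top0.npz")["im"]
df=np.abs(im.astype(int)-a).max(2)
for n,(x0,x1,y0,y1) in dict(hammer=(105,150,225,345),tape=(490,545,258,308),mug=(285,338,160,212)).items(): print(n,"changed px",(df[y0:y1,x0:x1]>40).sum())
st(); finish_job()
E
```

```text
t15.03 [0.5631 0.2059 0.0497] F [-6.5 -4.4 20.3] gap 0.0117
plate [-0.0221  0.0443  0.0198] [-0.0011  0.0005]
flap [0.0268 0.0467 0.0277] [-0.0024  0.0001]
rear edge 140 [-0.0697  0.069   0.0196]
rear edge 200 [-0.0696  0.0443  0.0194]
rear edge 260 [-0.0697  0.0182  0.0203]
hammer changed px 0
tape changed px 1
mug changed px 0
t15.13 [0.5631 0.206  0.0498] F [-6.7 -3.8 19.3] gap 0.012
the job is handed in; nothing more can be done
```

I tucked the straightedge's plain front edge about 25 mm under the flap and handed the job in at 15.1 s, still gripping it and pressing it flat. I gripped it by the rib, touched it down on the open half of the board, raised it 2 mm and slid it in square to the flap.

Last checks:
- **Position:** the rear edge is at board x = -69.7 mm along its visible length, which puts the front edge at about +20 mm, square to the flap. The left corner is at y ≈ +80 mm. The right corner was out of the wrist camera's view, so I infer it from the plate's width.
- **Flatness:** the plate's top is at 19.8 mm, where lying flat would put it at 19, within the roughly 1 mm bias of the depth readings. Its tilt is about 0.001 rad.
- **Flap:** its height and slope match those at rest, so it was not lifted.
- **Press:** about 19–20 N, steady. The first press had settled at only about 6 N, so I raised it in small steps.
- **Bystanders:** hammer, tape and mug look unchanged in the top view.

No last check failed or disagreed.

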